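# Snap the battery cover home

## Robot

A 7-joint arm with a two-finger parallel gripper is mounted at the origin on the work surface. World frame = base frame: x ahead of the robot, y to its left, z up, the work surface at z = 0. Lengths are in m, angles in rad, forces in N, time in s.
With the tool pointing down it reaches from about 0.4 to 0.925 m from the base axis. Payload 5.6 kg.
Tool frame: the origin (TCP) lies midway between the tips of the shut fingers; the grasp point (between the pads) lies behind it (bot.grip_depth is the y of the grasp point in the tool frame, in m); y points along the fingers, x is the direction in which the jaws open and shut, and the axes are right-handed (so a half turn about y gives the same grasp; the last joint's range is limited). The gripper opens to 85 mm and grips with 20 to 120 N. Pads are 22 mm wide; open, the fingers measure 114 mm over their backs; the gripper's body (76 mm by 85 mm) begins 54 mm behind the grasp point. The pads swing forward as they close: fully open they stand 13 mm farther back than shut.
Start: joints at [1.267, 0.468, -0.012, 1.603, 0.006, 1.071, -0.056], TCP at [0.168, -0.628, 0.231] pointing down, gripper open.
Joint ranges: [-2.53, 2.53], [-0.31, 2.02], [-1.57, 1.55], [0.28, 2.44], [-1.29, 4.43], [0.15, 1.84], [-2.92, 2.92]. Speed limits (rad/s): [2.57, 2.57, 3.14, 3.14, 3.14, 3.14, 3.14].

## Interface

Orientations are given as a unit quaternion [w, x, y, z].
In Python, from cell import bot, viewer gives the robot as it stands. The module is installed in compiled form; this text tells all that it offers.
- The arm moves only by the tool jog_arm, never from a script. Its arguments are lists of equal length, an entry for each row: "translation": the shift along the tool's x, y, z in mm, a list of three; "yaw": the turn about the tool's y in degrees. In form: {"translation": [[x, y, z], ...], "yaw": [yaw, ...]}. A call has 1 to 10 rows; each row is the pose to reach, as a shift and turn from the pose commanded when the call began, along the tool's axes at that moment; what a row does not reach only later rows make up. A row lasts 1/12 s, in which the tool goes at most 41.7 mm and 7.16 degrees, less where a joint would pass 70% of its speed; a pose out of reach is approached as far as the arm can. A call with a gripper value outside its range is refused whole. "claw" is the finger opening in mm, from 0 to 85.4, set as the call begins (left out, the last holds). The fingers move at their own pace and stop on an object; the grip force is fixed at half the most. Time passes only in rows, so rows that repeat a pose let the fingers close. It gives the time, the measured TCP pose, the force and the opening at its end, in the units of the state.
- bot.sense(): the state, without advancing time (a new reading comes with each control period).
- viewer.snapshot(name): name is "scene" or "top" or "wrist"; returns the picture (400x640x3 uint8, red, green, blue); there is no depth.
- viewer.camera_info(name): a dict with "fovy" (degrees; the focal length in pixels is half the picture's height over the tangent of half this angle, whatever the lens; pixels are square), "cx", "cy" (the principal point, pixels), "k1" (the pictures are not rectified: a ray, as slopes to the right and down, at radius r is drawn at 1 + k1 r^2 times it, then the intrinsics apply), "rvec" (rotation vector, rad) and "tvec" (3), from world to camera coordinates, as OpenCV has them. Camera axes: x right, y down, z forward; pixel columns grow to the right and rows downward; lengths in m; the calibration is good to about 2 mm. A picture is of the moment at which its call begins: read the wrist's pose just before it. camera_info takes no time and is no camera call; for the wrist camera it gives the pose at the moment of the call.
- bot.job_done(): hands the job in, once; it reports no verdict.
The state is a dict: "clock": time; "joint_positions": joint angles; "dq": joint speeds; "joint_efforts": joint torques, N m; "eef_pos": TCP position; "tcp_rot": TCP orientation; "ft_force": force on the tool from outside, world axes, zero at the start; "moment": the same for the moment, N m; "opening": finger opening in m.
Only numpy, scipy, OpenCV 4.12 (cv2) and the standard library are available. Lean on these libraries where they do the work, as an engineer would, in place of code of your own. Each camera call takes 0.05 s, during which the arm holds its last target. There are 200 camera calls.

## Task

Pick up the hand pusher from the grey mat and, keeping hold of it and without touching the cover with the gripper, press the instrument's loose battery cover straight down with its rubber foot until it snaps fully home, flush with the case. Then stand the pusher upright on the grey mat again and let go. Leave the knob weight and the battery pack on the mat where they are.

Things in the scene. Friction and masses are not known exactly. Their poses are not given: they have to be found in the camera images.
- device: White plastic case of a hand instrument, face down, 190 x 96 x 46 mm (x, y, z), fixed to the bench between four aluminium stops (22 mm high, 115 mm over them in y); two steel sockets stick 18 mm out of its +x end. Origin: centre of its underside, on the bench; z up. Mid top (z = 46 mm) is the battery bay: recess 114 x 74 mm, 5 mm deep to a ledge, around a deep 98 x 58 mm opening.
- cover: Grey plastic battery cover, 60 g: flange 110 x 70 x 5 mm, a 96 x 56 mm plug 20 mm deep under it, a ribbed patch near one end of its top. Origin: centre of the plug's underside, 25 mm below the top face; axes as the case's. At the start it rests in the bay on two hidden spring catches, origin about 34 mm above the case's origin; fully home 21 mm: flange on the ledge, top flush with the case.
- cover_top (a point): Centre of the cover's top face; z up. About 59 mm above the bench at the start, 46 mm when home. Pressed straight down near here with roughly 12 N the cover passes its two catches (at its short ends) about halfway down, snaps and then stops firmly on the rigid ledge. Its own weight or the pusher's does not press it in.
- pusher: Hand pusher: round tool 100 mm tall, 250 g, standing upright on the mat. Black rubber foot 44 mm across, 12 mm high; steel stem 20 mm across; aluminium collar 42 mm across from 44 to 50 mm height; above it a cylindrical aluminium handle 28 mm across from 50 to 100 mm, with dark rings. Origin: centre of the foot's underside, z up along the handle.
- mat: Thin grey tool mat fixed to the bench, 170 x 210 x 3 mm (x, y, z). Origin: centre of its underside on the bench; top at 3 mm.
- weight: Bystander on the mat: steel knob weight, 44 mm across, 48 mm tall, with a waist and a small head. Origin: centre of its underside.
- pack: Bystander on the mat: battery pack, a block 55 x 32 x 18 mm. Origin: centre of its underside.
There are look-alikes about, which are no part of the job. Leave any green or orange look-alike of the pusher alone. Leave any blue look-alike of the cover alone.

How it is judged:
On the way, in this order (a step that is already met when the one before it is completed fails the run):
1. the pusher is held clear of the mat (z of pusher in the frame of mat above 0.02 m and contact force between the fingers and pusher above 0.5 N), for 0.1 s.
2. the cover is home while the pusher is held (z of cover in the frame of device below 0.0235 m and angle between the z axis of cover and the z axis of device, either way round below 0.05 rad and horizontal distance between cover and device below 0.006 m and contact force between the fingers and pusher above 0.5 N), for 0.1 s.
At the end, for the whole second after the job is handed in: The cover is home in the bay (within 2.5 mm of flush, level within 0.05 rad, centred within 6 mm) and at rest; the pusher stands upright (within 0.08 rad) on the mat, its centre over the mat (5 mm grace), at rest (z of cover in the frame of device below 0.0235 m and angle between the z axis of cover and the z axis of device, either way round below 0.05 rad and horizontal distance between cover and device below 0.006 m and x of pusher in the frame of mat between -0.09 and 0.09 m and y of pusher in the frame of mat between -0.11 and 0.11 m and z of pusher in the frame of mat below 0.007 m and angle between pusher's own z axis and vertical below 0.08 rad and linear speed of each of pusher, cover below 0.02 m/s); the robot touches nothing.
It fails at once if the gripper or arm touches the cover (contact force between any of the fingers, the arm and cover above 1 N).
It fails at once if the pusher is let go on the cover (contact force between pusher and cover above 0.5 N and contact force between the fingers and pusher below 0.2 N).
It fails at once if the weight or the battery pack is moved by more than 30 mm (distance of any of weight, pack from where it was at the start of the episode above 0.03 m).
It also fails if it takes over 48 s, if anything falls off the work surface, if the arm or the gripper's body presses on something with over 40 N, if the wrist force passes 120 N, or if a joint passes its speed limit or range.

## Working session

There is one attempt and no reset: what is moved stays moved. The work goes in short steps, Python scripts to look and compute and a tool call to move; the robot and the scene stay as the last step left them, time stands still between calls to the robot, and variables do not carry over. Pictures are saved under pics/ and viewed, about 8 in all and at most 12, crops included, and the job is handed in when it is done.

Besides the shell and the picture viewer there is one more tool, called in YAML: its name, and indented under it one key for each argument. jog_arm: Moves the arm, as the interface text tells. Its arguments: {"type":"object","properties":{"translation":{"type":"array"},"yaw":{"type":"array"},"claw":{"type":"number"}},"required":["translation","yaw"]}

```bash
mkdir -p pics; cat > h.py <<'E'
import numpy as np, cv2
from cell import bot, viewer
def cam(n):
    c=viewer.camera_info(n); f=200/np.tan(np.radians(c["fovy"])/2)
    R=cv2.Rodrigues(np.array(c["rvec"],float))[0]; t=np.array(c["tvec"],float)
    return f,c["cx"],c["cy"],c["k1"],R,t
def ray(C,u,v):
    f,cx,cy,k,R,t=C; d=np.array([(u-cx)/f,(v-cy)/f]); s=d.copy()
    for _ in range(30): s=d/(1+k*(s@s))
    return -R.T@t, R.T@np.array([s[0],s[1],1])
def onz(C,u,v,z):
    o,d=ray(C,u,v); return o+d*(z-o[2])/d[2]
def proj(C,p):
    f,cx,cy,k,R,t=C; q=R@np.array(p)+t; s=q[:2]/q[2]; s=s*(1+k*(s@s)); return s*f+[cx,cy]
def snap(n,name):
    C=cam(n); im=cv2.cvtColor(np.asarray(viewer.snapshot(n)),cv2.COLOR_RGB2BGR); cv2.imwrite(f"pics/{name}.png",im); return C,im
E
python3 - <<'E'
from h import *
s=bot.sense(); print({k:np.round(v,3) for k,v in s.items()}, bot.grip_depth)
ims=[]
for n in("scene","top"):
    C,im=snap(n,n+"0"); print(n,C[:4],-C[4].T@C[5]); np.save(n+"C",np.array([0]))
E
```

```text
{'clock': np.float64(0.0), 'joint_positions': array([ 1.267,  0.468, -0.012,  1.604,  0.006,  1.071, -0.056]), 'dq': array([ 0.   ,  0.002,  0.001,  0.002, -0.001,  0.   ,  0.003]), 'joint_efforts': array([ 0.0000e+00, -5.3239e+01,  2.2000e-02, -2.5131e+01,  1.1000e-02,
        8.0000e-03, -0.0000e+00]), 'eef_pos': array([ 0.167, -0.628,  0.23 ]), 'tcp_rot': array([ 0.561, -0.56 ,  0.431, -0.43 ]), 'ft_force': array([-0.679,  0.546,  0.043]), 'moment': array([ 0.01 ,  0.061, -0.032]), 'opening': np.float64(0.085)} -0.0187
scene (np.float64(395.0881119665648), 321.1800877906065, 199.9089820553419, -0.0415626625780415) [0.71893094 0.41065015 0.67353401]
top (np.float64(449.1647566784269), 317.40979192637394, 196.8377770846462, -0.0031961084648816935) [0.35868705 0.09182791 0.95569627]
```

View pics/top0.png

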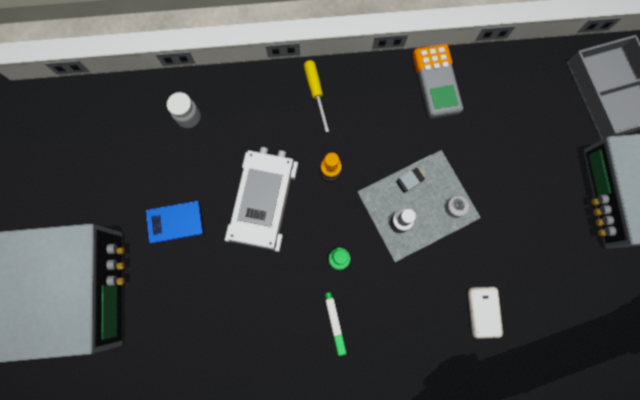

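View pics/scene0.png

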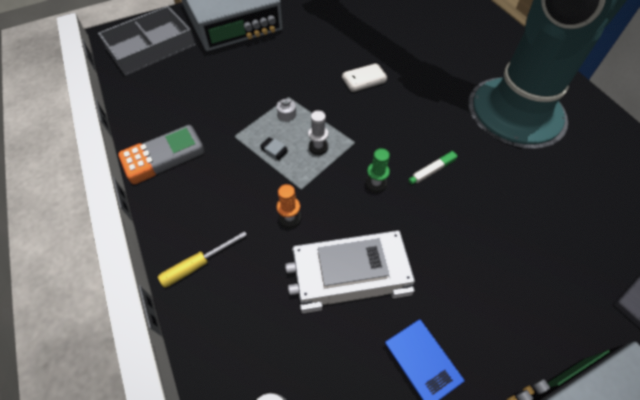

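Candidates for the pusher are the aluminium one on the mat (top 404,218; scene 318,130), orange (332,165) and green (340,259). The bare aluminium one on the mat fits. The cover is the grey one in the white case at top (262,197), and the blue one at (174,221) is the look-alike. I'll confirm with an enlarged crop and measure.

```bash
python3 - <<'E'
from h import *
T=cam("top");S=cam("scene")
a=cv2.imread("pics/top0.png");b=cv2.imread("pics/scene0.png")
A=cv2.resize(a[140:265,220:490],None,fx=2.9,fy=2.9,interpolation=cv2.INTER_CUBIC)[:, :780]
B=cv2.resize(b[95:165,230:360],None,fx=3,fy=3,interpolation=cv2.INTER_CUBIC)
Cc=cv2.resize(b[225:315,280:420],None,fx=2.5,fy=2.5,interpolation=cv2.INTER_CUBIC)
o=np.zeros((600,780,3),np.uint8);o[:A.shape[0],:A.shape[1]]=A;o[370:370+B.shape[0],:B.shape[1]]=B;o[370:595,400:750]=Cc
cv2.imwrite("pics/crop1.png",o)
g=cv2.cvtColor(a,cv2.COLOR_BGR2GRAY); hsv=cv2.cvtColor(a,cv2.COLOR_BGR2HSV)
def rect(m,z,nm,C=T):
    m=cv2.morphologyEx(m.astype(np.uint8),cv2.MORPH_OPEN,np.ones((3,3)))
    c=max(cv2.findContours(m,cv2.RETR_EXTERNAL,cv2.CHAIN_APPROX_NONE)[0],key=cv2.contourArea)[:,0]
    P=np.array([onz(C,u,v,z)[:2] for u,v in c]); r=cv2.minAreaRect((P*1000).astype(np.float32)); print(nm,r); return r
w=np.zeros(g.shape,bool); w[140:260,215:305]=1
rect(w&(g>60),0.046,"case+stops")
print(g[197,230:300])
rect(w&(g>85)&(g<165),0.059,"cover")
w[:]=0; w[145:265,350:485]=1
rect(w&(g>55),0.003,"mat")
w[:]=0; w[200:240,385:425]=1
m=cv2.connectedComponentsWithStats((w&(g>175)).astype(np.uint8)); print(m[2:])
E
```

```text
case+stops ((558.6372680664062, 185.62510681152344), (117.17744445800781, 211.9886474609375), 73.66380310058594)
[ 34  35  33  32  34  58 134 196 214 217 216 207 180 163 161 161 161 162
 161 161 162 162 161 162 161 162 162 162 163 163 163 163 163 163 163 163
 163 163 164 164 164 164 164 165 165 165 163 173 207 217 217 217 216 207
 174 119  81  53  36  34  33  33  33  33  34  32  35  34  34  35]
cover ((553.3993530273438, 190.27676391601562), (66.86466979980469, 106.3973617553711), 73.9773941040039)
mat ((520.2124633789062, -143.91061401367188), (175.3125, 213.8348846435547), 21.52784538269043)
(array([[     0,      0,    640,    400, 255755],
       [   394,    209,     22,     21,    245]], dtype=int32), array([[319.41671522, 199.48162108],
       [406.44081633, 218.68571429]]))
```

View pics/crop1.png

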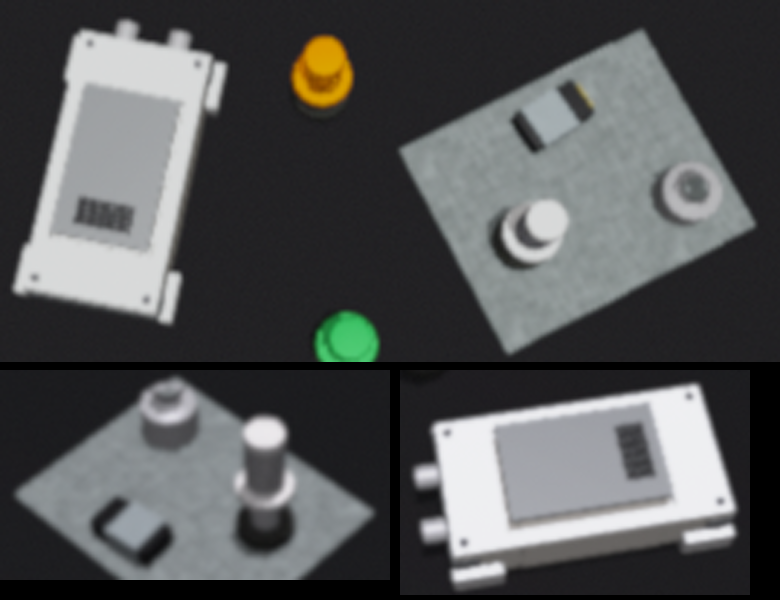

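The crop confirms it: bare aluminium pusher on the mat at top (408.6,216) for its top disc and (403.4,220) for its collar. The grey ribbed cover sits in the white case. Next I'll cross-check with the scene view.

```bash
python3 - <<'E'
from h import *
T=cam("top");S=cam("scene")
print("pusher top",onz(T,408.6,215.9,.103),onz(S,318.3,115.7,.103),"collar",onz(T,403.4,220.3,.053),onz(S,318.3,95+116/3,.053))
cc=[(495,425),(650,405),(670,497),(512,525)]
P=np.array([onz(S,280+(x-400)/2.5,225+(y-370)/2.5,.059) for x,y in cc]);print("cover scene",P,P.mean(0))
from scipy.spatial.transform import Rotation as R
q=bot.sense()["tcp_rot"]; M=R.from_quat([*q[1:],q[0]]).as_matrix(); print(M.round(3))
p=onz(T,408.6,215.9,.103)
print("d tool mm",M.T@(p-bot.sense()["eef_pos"])*1000)
W=cam("wrist"); print(W[:4],-W[4].T@W[5],W[4])
E
```

```text
pusher top [ 0.48183629 -0.09745542  0.103     ] [ 0.48164994 -0.09462448  0.103     ] collar [ 0.48102032 -0.09684079  0.053     ] [ 0.48293527 -0.09254759  0.053     ]
cover scene [[0.59622428 0.14414121 0.059     ]
 [0.49277368 0.17700907 0.059     ]
 [0.51491641 0.24128629 0.059     ]
 [0.61697111 0.21332452 0.059     ]] [0.55522137 0.19394027 0.059     ]
[[ 0.258 -0.001  0.966]
 [-0.966  0.002  0.258]
 [-0.002 -1.    -0.   ]]
d tool mm [-430.9301389   128.05742857  440.47889231]
(np.float64(337.9311041444958), 322.9342658972323, 199.59988125414216, -0.06693409499719341) [ 0.23229689 -0.60952166  0.37195373] [[ 0.25695619 -0.96642218 -0.00129833]
 [-0.93114983 -0.24793704  0.26737093]
 [-0.2587151  -0.06749368 -0.96359281]]
```

jog_arm:
  translation:
    - [-29,3,29]
    - [-58,6,58]
    - [-87,9,87]
    - [-116,12,116]
    - [-145,15,145]
    - [-174,18,174]
    - [-203,21,203]
    - [-232,24,232]
    - [-261,27,261]
    - [-290,30,290]
  yaw: [0,0,0,0,0,0,0,0,0,0]
  claw: 85

```text
clock: 0.93
eef_pos: [0.3734, -0.2712, 0.2011]
tcp_rot: [-0.561, 0.561, -0.431, 0.431]
ft_force: [0.8, 0.7, 0.0]
opening: 0.0851
```

jog_arm:
  translation:
    - [-28,3,29]
    - [-56,5,58]
    - [-84,7,87]
    - [-112,9,116]
    - [-130,10,138]
    - [-138,10,147]
    - [-141,10,150]
    - [-141,10,150]
  yaw: [0,0,0,0,0,0,0,0]

```text
clock: 1.6
eef_pos: [0.4816, -0.0973, 0.1909]
tcp_rot: [-0.561, 0.561, -0.43, 0.43]
ft_force: [-0.6, 0.8, -0.2]
opening: 0.0851
```

```bash
cat > w.py <<'E'
from h import *
import sys
s=bot.sense(); W,im=snap("wrist",sys.argv[1]); print(s["clock"],s["eef_pos"].round(4),s["tcp_rot"].round(3),s["ft_force"].round(2),s["opening"])
print("tcp px",proj(W,s["eef_pos"]))
E
python3 w.py w1
```

```text
1.6 [ 0.4816 -0.0973  0.1909] [-0.561  0.561 -0.43   0.43 ] [-0.61  0.77 -0.16] 0.08505865304657069
tcp px [324.87823687 258.70040684]
```

View pics/w1.png

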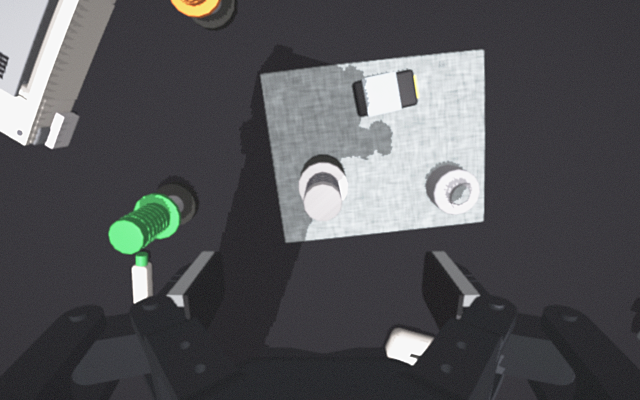

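The wrist view shows the pusher's top disc at (322,202), its collar at (324,185) and the mat around them. Green look-alike is at (128,237) on the left finger's side.

```bash
python3 - <<'E'
from h import *
W=cam("wrist"); 
print(onz(W,322,202,.103),onz(W,324,185,.053),"green",onz(W,128,237,.1),onz(W,163,216,.05),"weight",onz(W,455,190,.051))
im=cv2.imread("pics/w1.png");g=cv2.cvtColor(im,cv2.COLOR_BGR2GRAY)
E
```

```text
[ 0.48241786 -0.09663104  0.103     ] [ 0.48348604 -0.0979797   0.053     ] green [0.41731672 0.03773501 0.1       ] [0.41862291 0.03355534 0.05      ] weight [ 0.50804293 -0.20895774  0.051     ]
```

Pusher at (0.4825, −0.097), within 1 mm of the TCP. Descending 126 mm and gripping.

jog_arm:
  translation:
    - [0,35,1]
    - [0,70,1]
    - [0,100,1]
    - [0,118,1]
    - [0,126,1]
    - [0,126,1]
  yaw: [0,0,0,0,0,0]

```text
clock: 2.15
eef_pos: [0.4806, -0.0992, 0.0637]
tcp_rot: [-0.559, 0.561, -0.433, 0.43]
ft_force: [-0.3, -1.0, -0.1]
opening: 0.0852
```

jog_arm:
  translation:
    - [0,0,0]
    - [0,0,0]
    - [0,0,0]
    - [0,0,0]
    - [0,0,0]
    - [0,0,0]
    - [0,0,0]
    - [0,0,0]
    - [0,0,0]
    - [0,0,0]
  yaw: [0,0,0,0,0,0,0,0,0,0]
  claw: 0

```text
clock: 2.98
eef_pos: [0.4833, -0.098, 0.0663]
tcp_rot: [0.561, -0.561, 0.43, -0.431]
ft_force: [-1.6, 0.0, 6.3]
opening: 0.0267
```

jog_arm:
  translation:
    - [0,-25,0]
    - [0,-55,0]
    - [0,-85,0]
    - [0,-105,0]
    - [0,-112,0]
    - [0,-112,0]
  yaw: [0,0,0,0,0,0]

```text
clock: 3.48
eef_pos: [0.4834, -0.0982, 0.1787]
tcp_rot: [0.561, -0.56, 0.43, -0.432]
ft_force: [0.6, -0.6, -2.0]
opening: 0.0268
```

```bash
python3 - <<'E'
from h import *
s=bot.sense();print(s["eef_pos"],s["ft_force"],s["opening"])
snap("scene","s2")
im=cv2.imread("pics/s2.png")[40:340,220:460];cv2.imwrite("pics/s2c.png",cv2.resize(im,None,fx=2,fy=2))
T=cam("top");print("orange",onz(T,332,160,.1))
E
```

```text
[ 0.48343702 -0.09819067  0.17874017] [ 0.56829009 -0.61937528 -2.00287282] 0.026802330124556673
orange [0.60697713 0.03836184 0.1       ]
```

View pics/s2c.png

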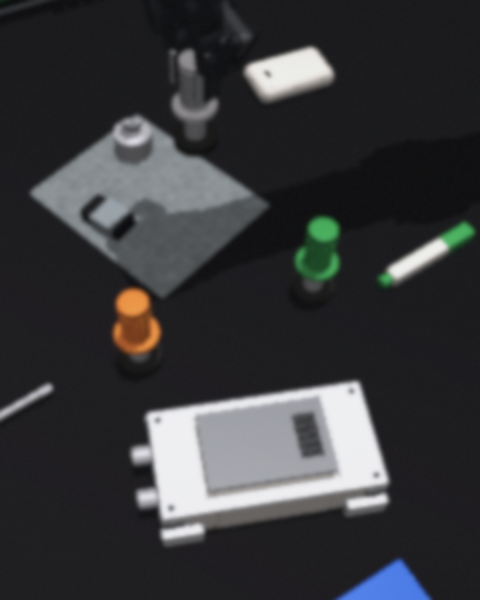

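Pusher held upright and clear (about 2 N weight). Traversing to above the cover at (0.554, 0.192).

jog_arm:
  translation:
    - [-15,0,8]
    - [-45,0,25]
    - [-80,0,44]
    - [-115,0,63]
    - [-150,0,82]
    - [-185,0,101]
    - [-220,0,120]
    - [-247,0,135]
    - [-258,0,141]
    - [-262,0,143]
  yaw: [0,0,0,0,0,0,0,0,0,0]

```text
clock: 4.37
eef_pos: [0.5518, 0.1951, 0.1749]
tcp_rot: [-0.561, 0.562, -0.431, 0.428]
ft_force: [0.5, -0.8, -2.1]
opening: 0.0269
```

jog_arm:
  translation:
    - [0,12,0]
    - [0,28,0]
    - [0,38,0]
    - [0,42,0]
    - [0,42,0]
    - [0,42,0]
  yaw: [0,0,0,0,0,0]

```text
clock: 4.87
eef_pos: [0.5532, 0.191, 0.135]
tcp_rot: [-0.56, 0.561, -0.431, 0.431]
ft_force: [-0.1, -0.8, -2.1]
opening: 0.0264
```

```bash
python3 - <<'E'
from h import *
s=bot.sense();print(s["eef_pos"],s["ft_force"],s["opening"])
S,a=snap("scene","s3");T,b=snap("top","t3");W,c=snap("wrist","w3")
o=np.zeros((600,800,3),np.uint8)
o[:300,:400]=cv2.resize(a[190:340,260:460],None,fx=2,fy=2)
o[:300,400:]=cv2.resize(b[130:280,200:400],None,fx=2,fy=2)
o[300:,:480]=cv2.resize(c,(480,300))
cv2.imwrite("pics/m3.png",o)
E
```

```text
[0.55321414 0.19104824 0.13500479] [-0.06411918 -0.78498644 -2.10562214] 0.026401412010547895
```

View pics/m3.png

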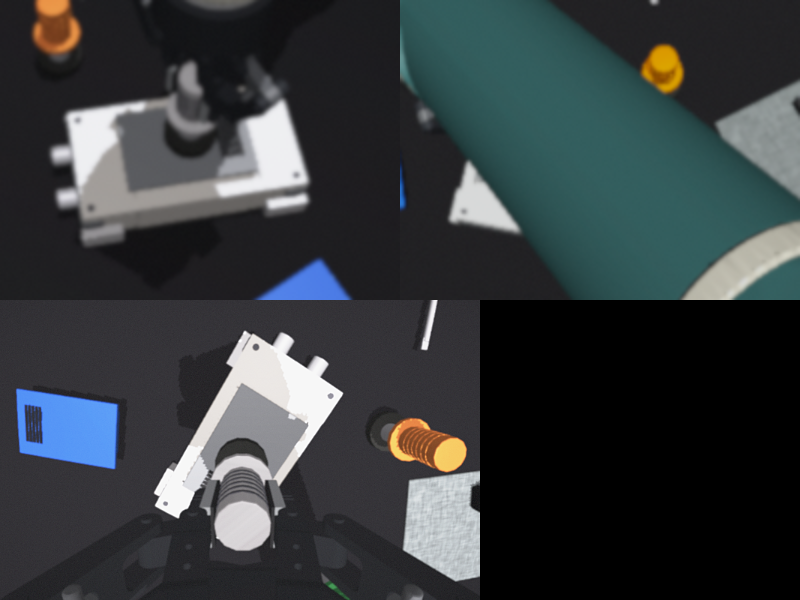

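The foot is hanging over the middle of the cover: scene panel (190,140), wrist panel (240,450). Foot underside is at about 72 mm; contact is expected 13 mm lower, home 26 mm lower.

jog_arm:
  translation:
    - [1,5,0]
    - [1,8,0]
    - [1,10,0]
    - [1,12,0]
    - [1,13,0]
    - [1,14,0]
    - [1,15,0]
    - [1,16,0]
    - [1,16,0]
    - [1,16,0]
  yaw: [0,0,0,0,0,0,0,0,0,0]

```text
clock: 5.85
eef_pos: [0.5542, 0.1915, 0.1211]
tcp_rot: [0.561, -0.56, 0.43, -0.431]
ft_force: [-2.1, -1.4, 8.5]
opening: 0.0268
```

Contact at the expected height (about 10 N). Continuing slowly.

jog_arm:
  translation:
    - [0,1,0]
    - [0,2,0]
    - [0,3,0]
    - [0,4,0]
    - [0,5,0]
    - [0,6,0]
    - [0,7,0]
    - [0,8,0]
    - [0,8,0]
    - [0,8,0]
  yaw: [0,0,0,0,0,0,0,0,0,0]

```text
clock: 6.68
eef_pos: [0.5532, 0.1909, 0.1107]
tcp_rot: [-0.56, 0.561, -0.431, 0.431]
ft_force: [-0.0, -0.4, -1.9]
opening: 0.0266
```

The catch snapped (force dropped to the pusher's weight only). Pressing on to a firm stop.

jog_arm:
  translation:
    - [0,1,0]
    - [0,2,0]
    - [0,3,0]
    - [0,4,0]
    - [0,5,0]
    - [0,5,0]
    - [0,5,0]
    - [0,5,0]
  yaw: [0,0,0,0,0,0,0,0]

```text
clock: 7.35
eef_pos: [0.5539, 0.1915, 0.1092]
tcp_rot: [0.561, -0.561, 0.43, -0.431]
ft_force: [-6.1, -1.9, 18.7]
opening: 0.0267
```

Firm stop at TCP z 0.1092, matching the predicted home height 0.1093. Lifting and heading back to the mat, looking at the cover on the way.

jog_arm:
  translation:
    - [0,-5,0]
    - [0,-20,0]
    - [0,-45,0]
    - [0,-65,0]
    - [0,-74,0]
    - [0,-75,0]
  yaw: [0,0,0,0,0,0]

```text
clock: 7.85
eef_pos: [0.5546, 0.1916, 0.1832]
tcp_rot: [0.562, -0.56, 0.43, -0.432]
ft_force: [-0.5, 0.6, -2.0]
opening: 0.0263
```

jog_arm:
  translation:
    - [15,0,-8]
    - [45,0,-25]
    - [80,0,-44]
    - [115,0,-63]
    - [150,0,-82]
    - [185,0,-101]
    - [220,0,-120]
    - [247,0,-135]
    - [257,0,-141]
    - [261,0,-143]
  yaw: [0,0,0,0,0,0,0,0,0,0]

```text
clock: 8.68
eef_pos: [0.4807, -0.1012, 0.1799]
tcp_rot: [-0.559, 0.56, -0.433, 0.432]
ft_force: [-0.4, 0.6, -1.9]
opening: 0.027
```

```bash
python3 - <<'E'
from h import *
s=bot.sense();print(s["clock"],s["eef_pos"],s["ft_force"],s["opening"])
S,a=snap("scene","s4");T,b=snap("top","t4");W,c=snap("wrist","w4")
o=np.zeros((600,800,3),np.uint8)
o[:300,:400]=cv2.resize(a[190:340,260:460],None,fx=2,fy=2)
o[:300,400:]=cv2.resize(b[130:280,200:400],None,fx=2,fy=2)
o[300:,:480]=cv2.resize(c,(480,300))
o[300:,480:]=cv2.resize(a[60:210,220:380],None,fx=2,fy=2)
cv2.imwrite("pics/m4.png",o)
E
```

```text
8.6833 [ 0.48067683 -0.10118132  0.17989884] [-0.42200144  0.59757564 -1.87017309] 0.026981588051305645
```

View pics/m4.png

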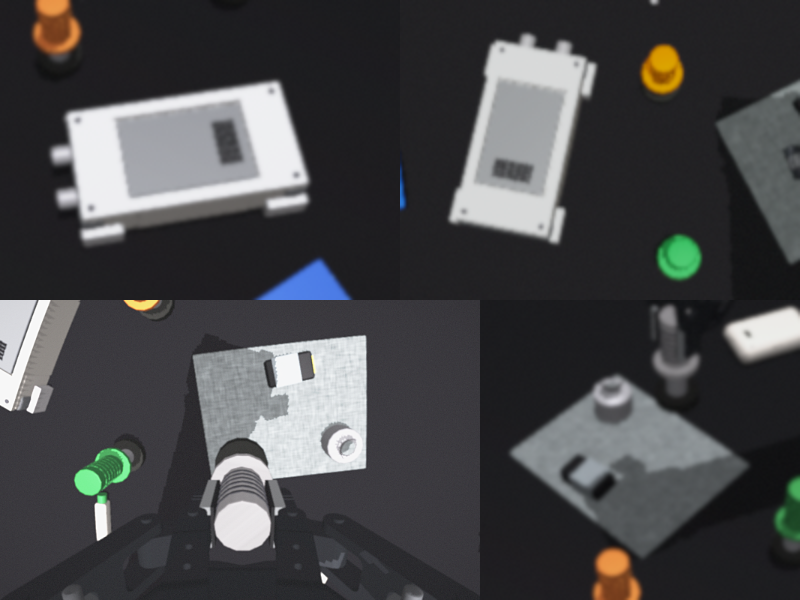

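The cover now lies flush and centred, with no raised sides visible in the scene or top panels. Weight and pack are unmoved. Lowering the pusher where it stood.

jog_arm:
  translation:
    - [0,0,0]
    - [0,20,0]
    - [0,50,0]
    - [0,80,0]
    - [0,95,0]
    - [0,102,0]
    - [0,105,0]
    - [0,105,0]
    - [0,105,0]
  yaw: [0,0,0,0,0,0,0,0,0]

```text
clock: 9.58
eef_pos: [0.4836, -0.0975, 0.0772]
tcp_rot: [0.561, -0.561, 0.43, -0.431]
ft_force: [0.7, -0.6, -1.9]
opening: 0.0266
```

jog_arm:
  translation:
    - [0,4,0]
    - [0,7,0]
    - [0,9,0]
    - [0,10,0]
    - [0,11,0]
    - [0,11,0]
    - [0,11,0]
    - [0,11,0]
  yaw: [0,0,0,0,0,0,0,0]

```text
clock: 10.25
eef_pos: [0.4828, -0.0979, 0.0663]
tcp_rot: [-0.561, 0.561, -0.431, 0.431]
ft_force: [-2.3, 0.1, 7.8]
opening: 0.0266
```

On the mat. Releasing, then rising straight up.

jog_arm:
  translation:
    - [0,-1,0]
    - [0,-1,0]
    - [0,-1,0]
    - [0,-1,0]
    - [0,-1,0]
    - [0,-1,0]
    - [0,-1,0]
    - [0,-1,0]
    - [0,-1,0]
    - [0,-1,0]
  yaw: [0,0,0,0,0,0,0,0,0,0]
  claw: 85

```text
clock: 11.08
eef_pos: [0.4825, -0.0979, 0.0662]
tcp_rot: [-0.561, 0.561, -0.431, 0.431]
ft_force: [-0.3, -0.0, 0.3]
opening: 0.0851
```

jog_arm:
  translation:
    - [0,-15,0]
    - [0,-45,0]
    - [0,-80,0]
    - [0,-110,0]
    - [0,-125,0]
    - [20,-125,-20]
    - [50,-125,-50]
    - [75,-125,-75]
    - [85,-125,-85]
    - [85,-125,-85]
  yaw: [0,0,0,0,0,0,0,0,0,0]

```text
clock: 11.92
eef_pos: [0.42, -0.2057, 0.1913]
tcp_rot: [-0.559, 0.56, -0.433, 0.433]
ft_force: [-0.1, -0.1, -0.5]
opening: 0.0853
```

```bash
python3 - <<'E'
from h import *
s=bot.sense();print(s["clock"],s["eef_pos"],s["ft_force"],s["opening"])
S,a=snap("scene","s5");T,b=snap("top","t5")
o=np.zeros((600,800,3),np.uint8)
o[:400,:400]=cv2.resize(a[80:280,220:420],None,fx=2,fy=2)
o[:400,400:]=cv2.resize(b[100:300,300:500],None,fx=2,fy=2)
cv2.imwrite("pics/m5.png",o[:400])
g=cv2.cvtColor(b,cv2.COLOR_BGR2GRAY)
w=np.zeros(g.shape,bool); w[140:260,225:300]=1
c=max(cv2.findContours((w&(g>85)&(g<175)).astype(np.uint8),cv2.RETR_EXTERNAL,cv2.CHAIN_APPROX_NONE)[0],key=cv2.contourArea)[:,0]
for z in(.046,.059): print(z,cv2.minAreaRect(np.array([onz(T,u,v,z)[:2]*1000 for u,v in c],np.float32)))
E
```

```text
11.9167 [ 0.42003215 -0.20567392  0.19128262] [-0.14623403 -0.13969045 -0.53695104] 0.08529004696340771
0.046 ((558.0169677734375, 185.69879150390625), (115.525146484375, 210.7724609375), 73.67289733886719)
0.059 ((555.1685180664062, 184.35736083984375), (113.87425994873047, 207.76043701171875), 73.67289733886719)
```

View pics/m5.png

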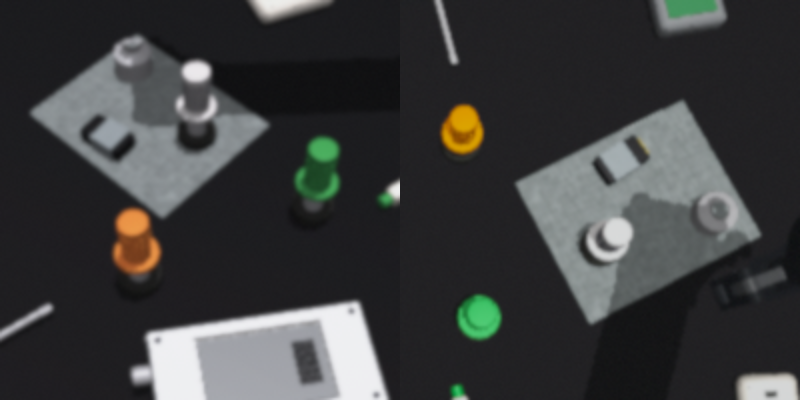

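The pusher stands upright on the mat at panel pixels (196,100) and (610,240), the cover is flush, and the gripper is clear. The contour number picked up the whole case outline, so it says nothing about the cover. The press height and the images are the evidence for that. Handing in.

```bash
python3 -c "
from h import *
print(bot.job_done())"
```

```text
the job is handed in; nothing more can be done
None
```

I gripped the aluminium pusher by its handle, pressed the battery cover home with its foot, stood the pusher back on the mat and let go. The job was handed in at about 12 s of the 48 s; handing in gives no verdict.

**Cover:**
- I felt contact at about 10 N, then the snap when the force dropped to the pusher's weight alone.
- It ended on a firm stop at about 20 N. The arm height there was 0.1092 m, against 0.1093 m predicted for fully home.
- The pictures afterwards show the cover flush and centred.

**Pusher and mat:** The last pictures show the pusher upright on the mat near where it started. The weight and battery pack look unmoved, and the gripper is clear of everything.

**Failed check:** My last numerical check of the cover's position picked up the whole case outline instead, so I discarded it. That the cover is home rests on the press height, the forces and the pictures.

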